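# Fit the adapter cone and filter funnel on the vacuum filter station

## Task

First vent the filter station by pressing its black spring plunger fully down to its stop and letting it spring back. Then set the larger of the two white adapter cones upright in the station's steel port, and after that the funnel upright in that cone: lower each gently until its taper just rests on its seat, whose depth you must feel for, then let go; neither drop it in nor press hard enough to wedge it. Leave the smaller cone in the rack and everything else where it is.

Things in the scene. Friction and masses are not known exactly. Their poses are not given: they have to be found in the camera images.
- station: Filter station, fixed: grey base plate 130 x 260 x 12 mm. Origin on the table under the port's axis, z up. Upright steel port tube at the origin: outer diameter 80, inner 66, rim 100 mm above the table. The vent plunger stands 125 mm along the station's -y axis, on a white block 76 x 76 mm, top 40 mm above the table.
- port_rim (a point): Centre of the port's mouth, level with its rim. Inside, coaxial, is a black seat ring, conical bore 50 mm wide at its top, narrowing 6 mm per 10 mm of depth, 24 mm deep. The seat's top lies 2 to 32 mm below the rim: it differs each run and is not measured. The larger cone is seated when its lower end is 40 mm (+-2) below the seat's top, its centre point 19 mm above it.
- seat (a joint): How far the sprung seat ring inside the port is pushed down from its free height, m: 0 free, 0.010 bottomed. The spring takes 4 N per mm and returns it; the cone and funnel by their weight alone push it down about 1 mm. More than 3 mm means that the tapers are wedged.
- vent (a joint): How far the vent plunger is pressed down, m: 0 up, 0.012 at its stop. Spring-loaded: 3 N to start, 9 N at the stop; springs back when let go.
- vent_top (a point): Centre of the top face of the vent plunger's head, a black disc 34 mm in diameter and 10 mm thick (80 mm above the table when up; it moves straight down).
- rack_mid (a point): Middle of the fixed rack, on its base board 6 mm above the table. Board 75 x 270 mm, length along the point's y; three round cups (56 mm diameter, tops 31 mm above the table) at -90, 0, +90 mm along y, with conical wells. The two cones and the funnel each stand upright in one, any order, lower end 6 mm above the table; they lift straight out.
- cone_mid (a point): Centre (on the axis, 59 mm above the lower end) of the larger adapter cone: white plastic sleeve, 118 mm tall, about 150 g; z to its wide, open top. Outside 26 mm diameter at the lower end, widening 6 mm per 10 mm to 54.8 mm at 48 mm height, then straight to the top: grip the straight part, near the top.
- funnel_mid (a point): Centre (on the axis, 45 mm above the lower end) of the filter funnel: white ceramic, 90 mm tall, about 150 g; z to its open top. Tapered foot 26 mm diameter at the lower end, widening 6 mm per 10 mm to 51 mm at 42 mm height; above it a straight cup, outer diameter 58 mm, 48 mm tall, wall 3 mm, a perforated plate inside: grip the cup from outside.
- spare_mid (a point): Smaller adapter cone (not needed): white plastic sleeve 70 mm tall, 41 mm diameter at the top. The point is on its axis, half-way up. It stays in the rack.
- bottle_mid (a point): Brown glass bottle, 60 mm diameter, 150 mm tall; bystander. The point is half-way up its axis.
- beaker_mid (a point): Glass beaker, 72 mm rim diameter, 90 mm tall; bystander. The point is half-way up its axis.
- jar_mid (a point): White jar with a black lid, 56 mm diameter, 70 mm tall; bystander. The point is half-way up its axis.
- flask_ring_mid (a point): Cork flask ring lying flat, 60 mm diameter, 24 mm high; bystander. The point is its centre.
- spatula_grip (a point): Spatula lying flat on the table, 170 mm long; bystander. The point is on its handle.
- cone_top (a point): Centre of the larger cone's open top. Its conical bore is 48.8 mm wide here, narrowing 6 mm per 10 mm of depth, for 42 mm. The funnel is seated when its lower end is 38 mm (+-2) below this point, its centre point 7 mm above this point and its cup 4 mm clear above the cone's top.
Mind the look-alikes: they are no part of the job. What is shaped like the part that bears funnel_mid but blue is not meant. What is shaped like the part that bears cone_mid but green is not meant.

How it is judged:
By the outcome, as a careful person would: the job done as asked, in the order asked, and still so for the second after the job is handed in, with the robot touching nothing.
It also fails if it takes over 72 s, if anything falls off the work surface, if the arm or the gripper's body presses on something with over 40 N, if the wrist force passes 120 N, or if a joint passes its speed limit or range.

## Robot

A 6-joint arm with a two-finger parallel gripper is mounted at the origin on the work surface. World frame = base frame: x ahead of the robot, y to its left, z up, the work surface at z = 0. Lengths are in m, angles in rad, forces in N, time in s.
With the tool pointing down it reaches from about 0.4 to 0.825 m from the base axis. Payload 7 kg.
Tool frame: the origin (TCP) lies at the very end of the fingers, on their centre line; the grasp point (between the pads) lies 19 mm behind it; z points along the fingers, y is the direction in which the jaws open and shut (so a half turn about z gives the same grasp; the last joint's range is limited). The gripper opens to 88 mm and grips with 3 to 60 N. Pads are 19 mm wide; open, the fingers measure 130 mm over their backs; the gripper's body (78 mm by 193 mm) begins 47 mm behind the grasp point.
Start: joints at [1.513, 0.359, 0.012, 0, -1.224, -0.288], TCP at [0.229, 0.635, 0.227] pointing down, gripper open.
Joint ranges: [-3.07, 3.07], [-1.43, 2.12], [-1.02, 1.25], [-3.03, 1.67], [-3.05, -0], [-3.03, 3.03]. Speed limits (rad/s): [2.39, 2.39, 3.01, 3.14, 3.14, 3.14].

## Interface

Orientations are given as [roll, pitch, yaw] about the fixed x, y, z axes, in that order (R = Rz(yaw) Ry(pitch) Rx(roll)).
In Python, from station import arm, eyes, job, outline_of gives the robot as it stands.
- The arm moves only by the tool apply_moves, never from a script. Its argument "moves" is a list of rows, each a list of 5 numbers: the opening, from -1 (shut) to 1 (fully open), then the shift along the tool's x, y, z in m, then the turn about the tool's z in rad. A call has 1 to 12 rows; each row shifts and turns the commanded pose from where the row before left it, along the tool's axes as they then stand; what a row does not reach is not made up. A row lasts 1/12 s, in which the tool goes at most 41.7 mm and 7.16 degrees, less where a joint would pass 70% of its speed; a pose out of reach is approached as far as the arm can. A call with a gripper value outside its range is refused whole. The fingers move at their own pace and stop on an object; "newtons" is the grip in N (left out, the last holds). Time passes only in rows, so rows that do not move let the fingers close. It gives the time, the measured TCP pose, the force and the opening at its end, in the units of the state.
- arm.get_state(): the state, without advancing time (a new reading comes with each control period).
- eyes.grab_frame(name): name is "scene" or "top"; returns a dict with "color" (420x560x3 uint8, red, green, blue), "z_map" (420x560 float32, m along the optical axis (not along the pixel's ray), 0 where there is no reading), "camera_matrix" (3x3 intrinsics, pixels), "extrinsics" (4x4, takes a point from camera to world coordinates). Camera axes: x right, y up, looking along -z (the intrinsics and any distortion apply to the point x, -y, -z); pixel columns grow to the right and rows downward; lengths in m; the calibration is good to about 2 mm. A picture is of the moment at which its call begins.
- job.job_done(): hands the job in, once; it reports no verdict.
Trained networks look in a picture, given as the dict that the camera call returned (one of the last four; its "shot" number tells which), for a name from the list of things; names that differ only in an ending like _2 or _b are one class to them, and where a whole thing is asked for, a point or a joint stands for the part that bears it (a point fixed in the world has none). Each returns a list of dicts, best first, with "score" (0 to 1); they miss things now and then, are a little off and sometimes report something else, mostly with a low value. They report only what shows in the picture. A call takes as long as a camera call. They do not tell look-alikes from the thing itself.
- outline_of(label, picture): "region" (420x560 bool, what is visible of it) and "extent" ([left, top, right, bottom] in pixels, round what is visible of it).
The state is a dict: "t": time; "q": joint angles; "qd": joint speeds; "joint_efforts": joint torques, N m; "eef_pos": TCP position; "ee_rot": TCP orientation; "force": force on the tool from outside, world axes, zero at the start; "moment": the same for the moment, N m; "width": finger opening in m.
Only numpy, scipy, OpenCV 4.12 (cv2) and the standard library are available. Lean on these libraries where they do the work, as an engineer would, in place of code of your own. Each camera call takes 0.05 s, during which the arm holds its last target.

## Working session

There is one attempt and no reset: what is moved stays moved. The work goes in short steps, Python scripts to look and compute and a tool call to move; the robot and the scene stay as the last step left them, time stands still between calls to the robot, and variables do not carry over. Pictures are saved under pics/ and viewed, and the job is handed in when it is done.

Besides the shell and the picture viewer there is one more tool, called after "Emit:" by a JSON object that holds its "name" and its "arguments". apply_moves: Moves the arm, as the interface text tells. Its arguments: {"type":"object","properties":{"moves":{"type":"array","items":{"type":"array","items":{"type":"number"}}},"newtons":{"type":"number"}},"required":["moves"]}

```bash
ls; mkdir -p pics; cat > h.py <<'E'
import numpy as np, cv2
from station import arm, eyes, job, outline_of
def pts(f):
    K=np.array(f["camera_matrix"]);T=np.array(f["extrinsics"]);z=f["z_map"]
    v,u=np.mgrid[0:z.shape[0],0:z.shape[1]]
    x=(u-K[0,2])/K[0,0]*z; y=(v-K[1,2])/K[1,1]*z
    P=np.stack([x,-y,-z,np.ones_like(z)],-1)@T.T
    P=P[...,:3]; P[z<=0]=np.nan
    return P
def save(n,im,s=1.4):
    cv2.imwrite("pics/"+n,cv2.resize(im[...,::-1],None,fx=s,fy=s,interpolation=cv2.INTER_CUBIC))
E
python3 - <<'E'
from h import *
import pickle
print(arm.get_state())
for n in("top","scene"):
    f=eyes.grab_frame(n); save(n+"0.png",f["color"]); print(f.keys(),f["camera_matrix"],f["extrinsics"])
    P=pts(f)
    for l in ["station","rack_mid","cone_mid","funnel_mid","spare_mid","vent_top","vent","bottle_mid","beaker_mid","jar_mid","flask_ring_mid","spatula_grip"]:
        try:
            for d in outline_of(l,f)[:4]:
                r=d["region"]; p=P[r]; p=p[~np.isnan(p[:,0])]
                print(n,l,round(d["score"],2),np.round(d["extent"]), np.round(np.median(p,0),3) if len(p) else None, np.round(p.max(0),3) if len(p) else None)
        except Exception as e: print(l,e)
    pickle.dump(f,open(n+"0.pkl","wb"))
E
```

```text
pics
{'t': 0.0, 'q': array([ 1.51314917e+00,  3.59421194e-01,  1.10675475e-02, -3.36884635e-04,
       -1.22410421e+00, -2.88119626e-01]), 'qd': array([-8.01462382e-04,  2.61057645e-06, -4.27760131e-04,  7.03080293e-04,
        2.14038321e-04, -4.55564751e-04]), 'joint_efforts': array([ 3.70825786e-03, -5.82717776e+01,  2.93049842e+01,  6.99722797e+00,
        6.87510154e-03, -1.50496826e-04]), 'eef_pos': array([0.22862195, 0.63458843, 0.22560667]), 'ee_rot': array([ 3.13990962e+00, -1.68531091e-04, -3.45881379e-01]), 'force': array([ 0.05555259,  0.21451645, -0.04439135]), 'moment': array([-0.00301425, -0.04781177,  0.03964191]), 'width': 0.08743203128656732}
dict_keys(['color', 'z_map', 'camera_matrix', 'extrinsics', 'shot']) [[421.46229403   0.         273.62963064]
 [  0.         421.46229403 218.02051263]
 [  0.           0.           1.        ]] [[-0.00378421  0.99626777 -0.08623342  0.50487577]
 [-0.99944611 -0.00661922 -0.03261381 -0.02914927]
 [-0.03306288  0.08606224  0.995741    1.01083488]
 [ 0.          0.          0.          1.        ]]
top station 0.8 [331. 237. 445
[... 2752 characters left out ...]
 [0.601 0.279 0.079]
scene vent_top 0.43 [249.  82. 259.  92.] [ 0.458 -0.33   0.078] [ 0.473 -0.316  0.082]
scene vent 0.67 [244.  82. 261.  96.] [ 0.457 -0.331  0.077] [ 0.473 -0.316  0.082]
scene vent 0.66 [256. 316. 301. 371.] [0.739 0.184 0.04 ] [0.781 0.229 0.093]
scene bottle_mid 0.62 [229. 264. 260. 318.] [0.74  0.091 0.1  ] [0.763 0.109 0.154]
scene beaker_mid 0.7 [256. 320. 301. 372.] [0.738 0.184 0.04 ] [0.781 0.229 0.093]
scene jar_mid 0.9 [175. 191. 205. 226.] [ 0.738 -0.136  0.062] [ 0.763 -0.12   0.074]
scene flask_ring_mid 0.56 [326. 186. 358. 214.] [0.451 0.002 0.021] [0.479 0.031 0.028]
scene spatula_grip 0.58 [228. 214. 304. 266.] [ 0.649 -0.011  0.003] [0.709 0.021 0.023]
```

View pics/top0.png

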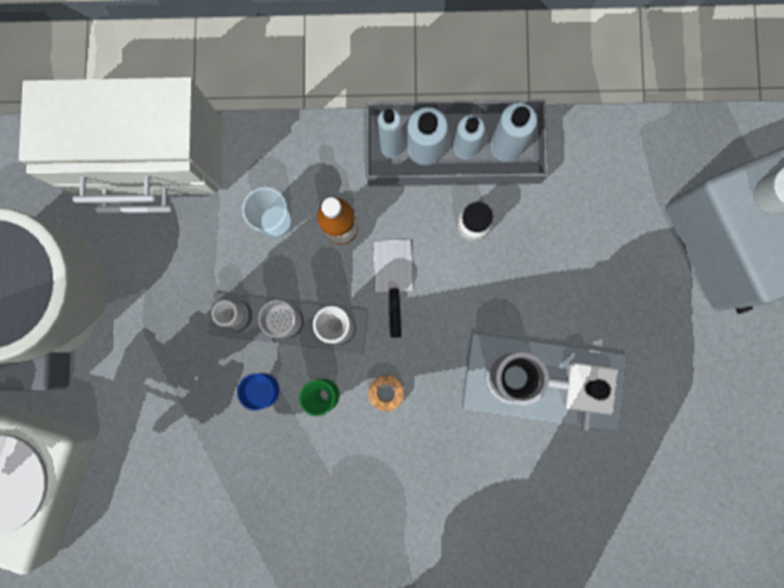

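View pics/scene0.png

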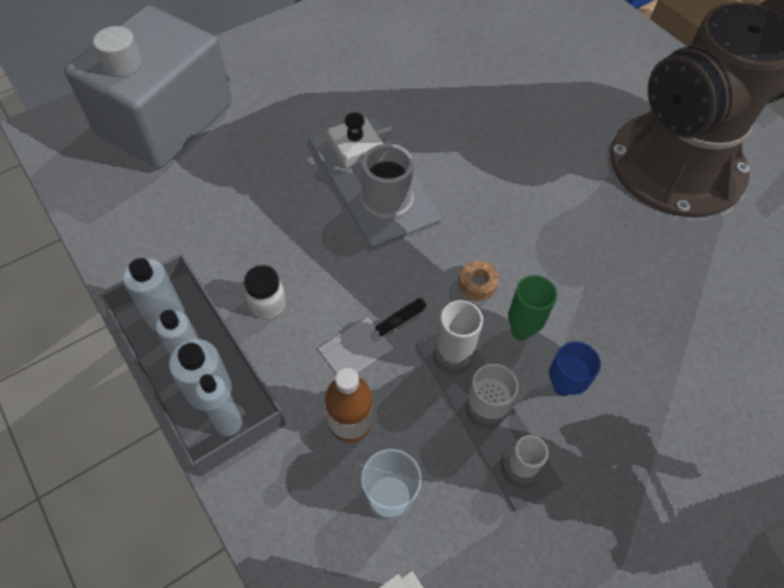

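```bash
python3 - <<'E'
from h import *
import pickle
f=pickle.load(open("scene0.pkl","rb")); c=f["color"]
cv2.imwrite("pics/crop1.png",cv2.resize(c[180:350,290:440,::-1],None,fx=3.4,fy=3.4,interpolation=cv2.INTER_CUBIC))
from scipy.optimize import least_squares
def circ(p,r=None):
    if r: s=least_squares(lambda q:np.hypot(*(p-q).T)-r,p.mean(0),loss='soft_l1',f_scale=.001)
    else: s=least_squares(lambda q:np.hypot(*(p-q[:2]).T)-q[2],[*p.mean(0),.03],loss='soft_l1',f_scale=.001)
    return np.round(s.x,4),len(p),round(float(np.abs(s.fun).mean()),4)
for n in("top","scene"):
    f=pickle.load(open(n+"0.pkl","rb")); P=pts(f)
    def near(x,y,rad,zl,zh):
        with np.errstate(all='ignore'): m=(np.hypot(P[...,0]-x,P[...,1]-y)<rad)&(P[...,2]>zl)&(P[...,2]<zh)
        return P[m]
    q=near(.55,.083,.045,.118,.14); print(n,"cone rim",circ(q[:,:2]),circ(q[:,:2],.0259),np.median(q[:,2]))
    q=near(.44,.11,.045,.11,.14); print("green rim",circ(q[:,:2]))
    q=near(.57,.173,.045,.09,.11); print("funnel rim",circ(q[:,:2]),circ(q[:,:2],.0275),np.median(q[:,2]) if len(q) else 0)
    q=near(.455,-.205,.06,.095,.11); print("port rim",circ(q[:,:2]),circ(q[:,:2],.0365),np.median(q[:,2]))
    q=near(.453,-.332,.03,.074,.09); print("vent",q.mean(0),(q.min(0)+q.max(0))/2,len(q))
    q=near(.575,.262,.03,.07,.09); print("spare",circ(q[:,:2]))
    # rack & station base
    for nm,(x,y,zl,zh) in {"rackboard":(.57,.17,.002,.012),"stn":(.46,-.2,.008,.018),"block":(.45,-.33,.034,.045)}.items():
        q=near(x,y,.18,zl,zh); 
        if len(q): print(nm,[ [round(float(a),3) for a in b] if not np.isscalar(b) else round(b,3) for b in cv2.minAreaRect((q[:,:2]).astype(np.float32))],len(q))
E
```

```text
top cone rim (array([0.5531, 0.0792, 0.0251]), 171, 0.0012) (array([0.5531, 0.0792]), 171, 0.0013) 0.12237554964238895
green rim (array([0.4426, 0.1013, 0.0249]), 201, 0.0014)
funnel rim (array([0.5642, 0.1685, 0.0276]), 112, 0.0008) (array([0.5642, 0.1685]), 112, 0.0008) 0.09452873681733592
port rim (array([ 0.47  , -0.2099,  0.0365]), 392, 0.0019) (array([ 0.47  , -0.2099]), 392, 0.0019) 0.0993452332153642
vent [ 0.45192601 -0.33282539  0.07905447] [ 0.45174619 -0.3338524   0.07868705] 194
spare (array([0.5749, 0.2572, 0.0186]), 114, 0.0012)
rackboard [[0.573, 0.171], [0.353, 0.357], 20.663] 2633
stn [[0.471, -0.204], [0.355, 0.13], 81.645] 3213
block [[0.447, -0.269], [0.202, 0.105], 81.713] 1015
scene cone rim (array([0.5586, 0.0809, 0.0255]), 237, 0.0011) (array([0.5585, 0.0809]), 237, 0.0011) 0.12213579449583367
green rim (array([0.4481, 0.103 , 0.0252]), 268, 0.0011)
funnel rim (array([0.5691, 0.1697, 0.0276]), 203, 0.0008) (array([0.5691, 0.1697]), 203, 0.0008) 0.09455436740301848
port rim (array([ 0.4753, -0.2088,  0.0367]), 325, 0.0021) (array([ 0.4753, -0.2088]), 325, 0.0021) 0.09864413673602968
vent [ 0.45747459 -0.33165663  0.07818804] [ 0.45612454 -0.3316577   0.07808595] 131
spare (array([0.5805, 0.259 , 0.0186]), 192, 0.0011)
rackboard [[0.573, 0.169], [0.351, 0.355], 23.785] 4126
stn [[0.469, -0.255], [0.245, 0.13], 81.8] 2000
block [[0.467, -0.27], [0.202, 0.076], 80.82] 682
```

The white rim at scene crop (460,325)/1.4 is the larger cone, the green one at (533,307)/1.4 the look-alike. The white funnel is at (493,393)/1.4, with the blue look-alike at (575,368)/1.4. The spare is at (527,458)/1.4. I'll confirm these in the crop while turning the tool.

View pics/crop1.png

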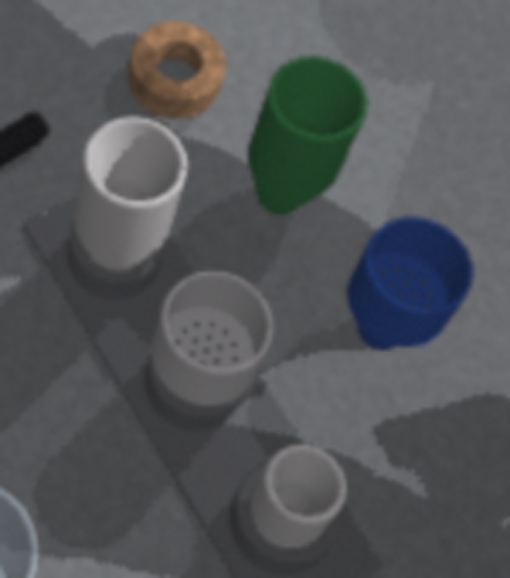

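Emit:
{"name": "apply_moves", "arguments": {"moves": [[-1,0,0,0,0.1225],[-1,0,0,0,0.1225],[-1,0,0,0,0.1225],[-1,0,0,0,0.1225],[-1,0,0,0,0.1225],[-1,0,0,0,0.1225],[-1,0,0,0,0.1225],[-1,0,0,0,0.1225],[-1,0,0,0,0.1225],[-1,0,0,0,0.1225]], "newtons": 20}}

```text
t: 2.13
eef_pos: [0.2288, 0.635, 0.2266]
ee_rot: [3.142, -0.0, -1.577]
force: [0.0, -0.2, 0.2]
width: 0.0266
```

The crop confirms it: the white tall cone (135,190) is the larger one, the perforated white cup (215,335) is the funnel, and the short white cone (305,495) is the spare. I'll go to the vent now.

Emit:
{"name": "apply_moves", "arguments": {"moves": [[-1,0.032,-0.025,0,0],[-1,0.032,-0.025,0,0],[-1,0.032,-0.025,0,0],[-1,0.032,-0.025,0,0],[-1,0.032,-0.025,0,0],[-1,0.032,-0.025,0,0],[-1,0.032,-0.025,0,0],[-1,0.032,-0.025,0,0],[-1,0.032,-0.025,0,0],[-1,0.04,0,0,0],[-1,0.04,0,0,0],[-1,0.04,0,0,0]]}}

```text
t: 3.13
eef_pos: [0.4538, 0.225, 0.2264]
ee_rot: [3.141, -0.0, -1.571]
force: [0.2, -0.1, 0.1]
width: 0.0004
```

Emit:
{"name": "apply_moves", "arguments": {"moves": [[-1,0.04,0,0,0],[-1,0.04,0,0,0],[-1,0.04,0,0,0],[-1,0.04,0,0,0],[-1,0.04,0,0,0],[-1,0.04,0,0,0],[-1,0.04,0,0,0],[-1,0.04,0,0,0],[-1,0.04,0,0,0],[-1,0.04,0,0,0],[-1,0.04,0,0,0],[-1,0.04,0,0,0]]}}

```text
t: 4.13
eef_pos: [0.4534, -0.2551, 0.227]
ee_rot: [-3.141, -0.0, -1.571]
force: [1.4, 0.7, 0.8]
width: 0.0003
```

Emit:
{"name": "apply_moves", "arguments": {"moves": [[-1,0.038,0,0.035,0],[-1,0.038,0,0.035,0],[-1,0,0,0.035,0],[-1,0,0,0.015,0],[-1,0,0,0,0],[-1,0,0,0,0]]}}

```text
t: 4.63
eef_pos: [0.4535, -0.3145, 0.1199]
ee_rot: [3.14, 0.0, -1.571]
force: [0.6, -0.1, 1.5]
width: 0.0005
```

```bash
python3 - <<'E'
from h import *
import pickle
print(arm.get_state()["eef_pos"],arm.get_state()["force"])
for n in("top","scene"):
    f=eyes.grab_frame(n); pickle.dump(f,open(n+"1.pkl","wb"))
    save(n+"1.png",f["color"][(slice(200,330) if n=="top" else slice(30,180)),(slice(330,480) if n=="top" else slice(180,350))],4)
    P=pts(f)
    with np.errstate(all='ignore'): m=(np.hypot(P[...,0]-.4535,P[...,1]+.332)<.06)&(P[...,2]>.09)&(P[...,2]<.16)
    q=P[m]; 
    for a in np.arange(.09,.16,.01):
        s=q[(q[:,2]>=a)&(q[:,2]<a+.01)]
        if len(s): print(n,round(a,2),len(s),s.min(0),s.max(0))
E
```

```text
[ 0.45348267 -0.31448599  0.11988056] [ 0.60551608 -0.09144412  1.49965923]
scene 0.11 2 [ 0.45185134 -0.30619284  0.11833485] [ 0.45458128 -0.30606566  0.11989129]
scene 0.12 40 [ 0.44067002 -0.32512712  0.1215134 ] [ 0.47220418 -0.29956576  0.1299227 ]
scene 0.13 61 [ 0.43848969 -0.32391616  0.13002012] [ 0.47346758 -0.30014995  0.13981894]
scene 0.14 54 [ 0.43983852 -0.32145678  0.14005334] [ 0.47405954 -0.2998366   0.14986928]
scene 0.15 63 [ 0.43792709 -0.32194023  0.15010286] [ 0.47535269 -0.30101865  0.15996848]
```

Emit:
{"name": "apply_moves", "arguments": {"moves": [[-1,0.018,0,0.02,0],[-1,0,-0.001,0.015,0],[-1,0,0,0.008,0],[-1,0,0,0.004,0],[-1,0,0,0.003,0],[-1,0,0,0.001,0]]}}

```text
t: 5.23
eef_pos: [0.4559, -0.3326, 0.0709]
ee_rot: [-3.139, -0.002, -1.569]
force: [-1.6, -1.3, 7.4]
width: 0.0003
```

View pics/scene1.png

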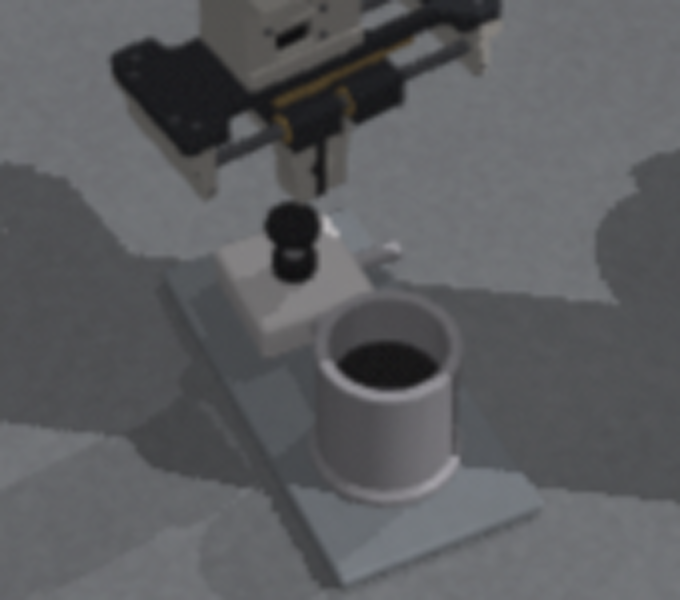

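The picture shows the shut fingers (310,190) just above the black plunger head (292,225). The force reading of 7.4 N shows contact with the spring.

Emit:
{"name": "apply_moves", "arguments": {"moves": [[-1,0,0,0.001,0],[-1,0,0,0.001,0],[-1,0,0,0.001,0],[-1,0,0,0,0]]}}

```text
t: 5.57
eef_pos: [0.4559, -0.3326, 0.0685]
ee_rot: [-3.139, -0.002, -1.569]
force: [-2.9, -1.2, 7.9]
width: 0.0002
```

Emit:
{"name": "apply_moves", "arguments": {"moves": [[-1,0,0,0.001,0],[-1,0,0,0.001,0],[-1,0,0,0.001,0],[-1,0,0,0,0]]}}

```text
t: 5.9
eef_pos: [0.456, -0.3327, 0.068]
ee_rot: [-3.138, -0.003, -1.568]
force: [-8.6, 4.9, 29.7]
width: 0.0005
```

The plunger is at its stop: z is 0.068 and the force jumped to 30 N. I'll retract and travel to the larger cone.

Emit:
{"name": "apply_moves", "arguments": {"moves": [[-1,0,0,-0.005,0],[-1,0,0,-0.015,0],[-1,0,0,-0.035,0],[-1,0,0,-0.04,0],[-1,0,0,-0.04,0],[-0.5,-0.0375,-0.009,0,0],[0.0,-0.0375,-0.009,0,0],[1,-0.0375,-0.009,0,0],[1,-0.0375,-0.009,0,0],[1,-0.0375,-0.009,0,0],[1,-0.0375,-0.009,0,0],[1,-0.0375,-0.009,0,0]]}}

```text
t: 6.9
eef_pos: [0.5179, -0.0673, 0.1997]
ee_rot: [-3.139, 0.001, -1.57]
force: [0.3, 0.1, 0.5]
width: 0.0413
```

Emit:
{"name": "apply_moves", "arguments": {"moves": [[1,-0.0375,-0.009,0,0],[1,-0.0375,-0.009,0,0],[1,-0.0375,-0.009,0,0],[1,-0.0375,-0.009,0,0],[1,0,0,0,0],[1,0,0,0,0]]}}

```text
t: 7.4
eef_pos: [0.5539, 0.0827, 0.199]
ee_rot: [-3.141, 0.001, -1.567]
force: [-0.6, -0.2, -0.9]
width: 0.0814
```

```bash
python3 - <<'E'
from h import *
import pickle
s=arm.get_state();print(s["eef_pos"],s["ee_rot"],s["force"],s["width"])
f=eyes.grab_frame("scene"); pickle.dump(f,open("scene2.pkl","wb")); save("scene2.png",f["color"])
P=pts(f)
with np.errstate(all='ignore'):m=(np.hypot(P[...,0]-.4565,P[...,1]+.331)<.025)
print("vent z",np.percentile(P[m][:,2],95))
E
```

```text
[0.55389019 0.08270719 0.19896015] [-3.14071459e+00  5.41359097e-04 -1.56692322e+00] [-0.63554506 -0.18194837 -0.91746378] 0.08141449196849627
vent z 0.08037065383656239
```

View pics/scene2.png

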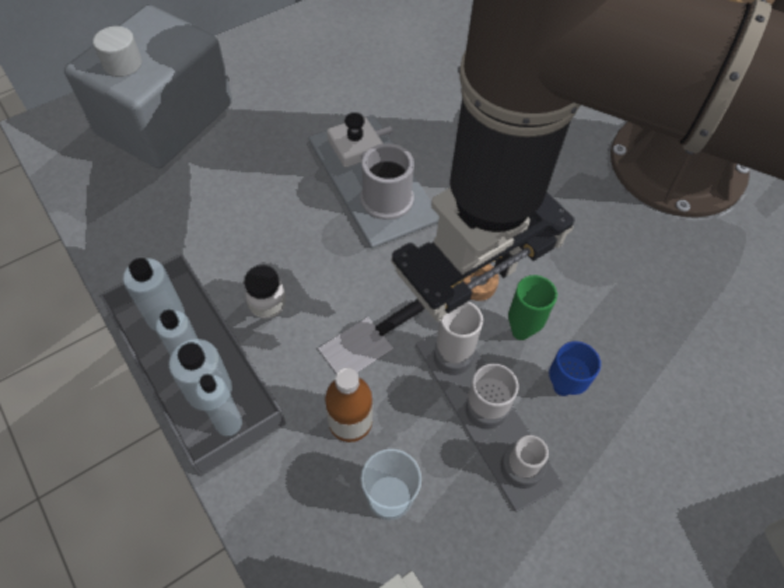

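Emit:
{"name": "apply_moves", "arguments": {"moves": [[1,0.0025,-0.002,0,0],[1,0,0,0,0],[1,0,0,0.02,0],[1,0,0,0.02,0],[1,0,0,0.02,0],[1,0,0,0.02,0],[1,0,0,0.02,0],[1,0,0,0.005,0],[1,0,0,0,0]]}}

```text
t: 8.2
eef_pos: [0.5548, 0.0763, 0.092]
ee_rot: [3.139, -0.001, -1.572]
force: [0.9, -0.4, 1.9]
width: 0.0875
```

The plunger head is back up at (355,122), z 0.080. The gripper is over the cone. I'll correct by a few mm and grip.

Emit:
{"name": "apply_moves", "arguments": {"moves": [[1,-0.0035,-0.001,0,0],[1,0,0,0,0],[1,0,0,0,0],[-1,0,0,0,0],[-1,0,0,0,0],[-1,0,0,0,0],[-1,0,0,0,0],[-1,0,0,0,0],[-1,0,0,0,0],[-1,0,0,0,0],[-1,0,0,0,0]], "newtons": 12}}

```text
t: 9.12
eef_pos: [0.5568, 0.0812, 0.0931]
ee_rot: [3.142, -0.0, -1.571]
force: [-0.1, -0.2, 1.2]
width: 0.0542
```

```bash
python3 - <<'E'
from h import *
s=arm.get_state();print(s["eef_pos"],s["ee_rot"],s["force"],s["width"])
f=eyes.grab_frame("scene"); save("scene3.png",f["color"][150:350,260:440],4)
E
```

```text
[0.55679535 0.08123413 0.09314629] [ 3.14157975e+00 -1.97559851e-05 -1.57074511e+00] [-0.12282981 -0.16122515  1.15845038] 0.05416976704073561
```

View pics/scene3.png

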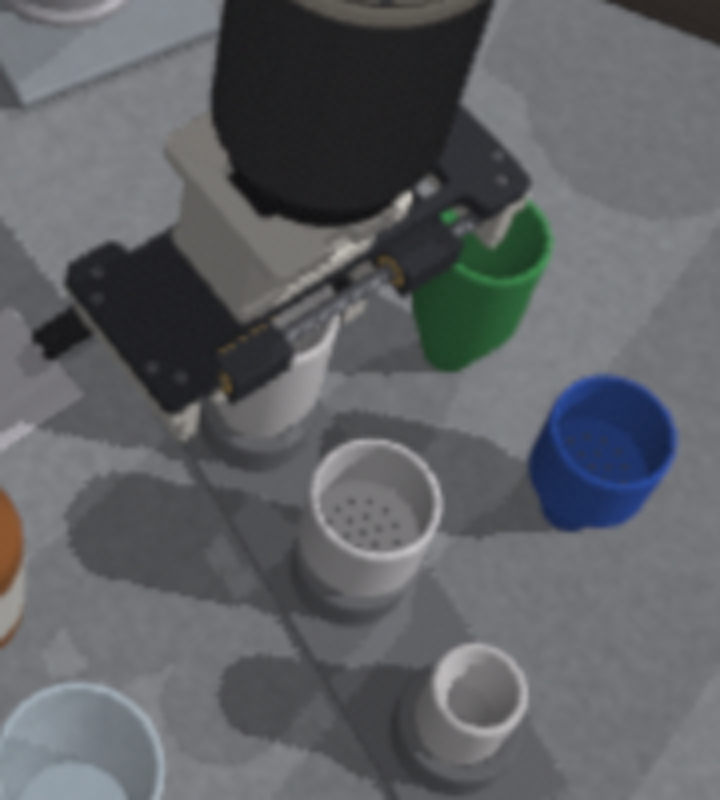

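Width 0.0542 means the grip is on the straight part. Lifting straight up.

Emit:
{"name": "apply_moves", "arguments": {"moves": [[-1,0,0,0,0],[-1,0,0,-0.01,0],[-1,0,0,-0.02,0],[-1,0,0,-0.03,0],[-1,0,0,-0.035,0],[-1,0,0,-0.04,0],[-1,0,0,0,0]], "newtons": 20}}

```text
t: 9.75
eef_pos: [0.5606, 0.0819, 0.2372]
ee_rot: [-3.129, 0.003, -1.569]
force: [1.3, -0.4, 0.7]
width: 0.054
```

Emit:
{"name": "apply_moves", "arguments": {"moves": [[-1,0.015,0.005,0,0],[-1,0.03,0.01,0,0],[-1,0.036,0.01,0,0],[-1,0.036,0.01,0,0],[-1,0.036,0.01,0,0],[-1,0.036,0.01,0,0],[-1,0.036,0.01,0,0],[-1,0.03,0.01,0,0],[-1,0.02,0.006,0,0],[-1,0.01,0.002,0,0],[-1,0.005,0.001,0,0],[-1,0,0,0,0]]}}

```text
t: 10.75
eef_pos: [0.4724, -0.2094, 0.2281]
ee_rot: [3.141, 0.0, -1.572]
force: [-0.8, 0.7, -1.4]
width: 0.054
```

```bash
python3 - <<'E'
from h import *
import pickle
s=arm.get_state();print(s["eef_pos"],s["ee_rot"],s["force"],s["width"])
f=eyes.grab_frame("scene"); pickle.dump(f,open("scene4.pkl","wb"));save("scene4.png",f["color"][20:200,160:360],4)
f=eyes.grab_frame("top"); pickle.dump(f,open("top4.pkl","wb"));save("top4.png",f["color"][180:330,300:480],4)
E
```

```text
[ 0.47244874 -0.20940815  0.22805181] [ 3.14133064e+00  5.55116015e-05 -1.57213441e+00] [-0.84102582  0.66249994 -1.43553563] 0.053966963199975446
```

View pics/scene4.png

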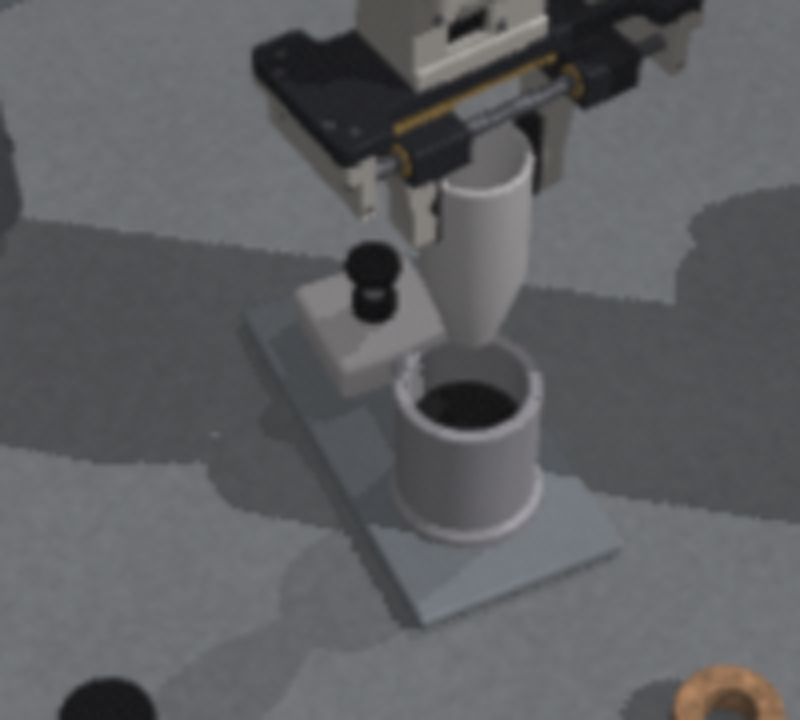

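View pics/top4.png

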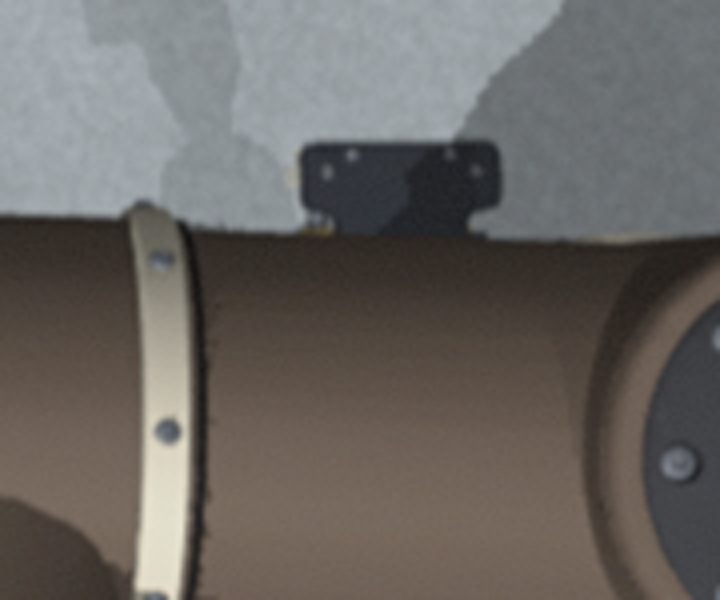

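```bash
cat >> h.py <<'E'
from scipy.optimize import least_squares
def axisfit(P,c,zl,zh,r,rad=None,tilt=True):
    """fit vertical-ish axis to outer surface pts of radius profile r(z)"""
    rad=rad or .06
    with np.errstate(all='ignore'): m=(np.hypot(P[...,0]-c[0],P[...,1]-c[1])<rad)&(P[...,2]>zl)&(P[...,2]<zh)
    q=P[m]; zm=(zl+zh)/2
    def res(s):
        d=q[:,:2]-s[:2]
        if tilt: d=d-np.outer(q[:,2]-zm,s[2:4])
        return np.hypot(*d.T)-r
    s=least_squares(res,[*c,0,0] if tilt else c,loss='soft_l1',f_scale=.001)
    return np.round(s.x,4),len(q),round(float(np.median(np.abs(s.fun))),4)
def ring(P,c,zl,zh,r,rad=.045):
    with np.errstate(all='ignore'): m=(np.hypot(P[...,0]-c[0],P[...,1]-c[1])<rad)&(P[...,2]>zl)&(P[...,2]<zh)
    q=P[m][:,:2]
    s=least_squares(lambda x:np.hypot(*(q-x).T)-r,c,loss='soft_l1',f_scale=.001)
    return np.round(s.x,4),len(q),round(float(np.median(np.abs(s.fun))),4)
E
python3 - <<'E'
from h import *
import pickle
f=pickle.load(open("scene4.pkl","rb"));P=pts(f)
pr=np.array([.475,-.209])
print("port outer",axisfit(P,pr,.03,.09,.040,tilt=False),"rim",ring(P,pr,.096,.104,.0365,.05))
cn=np.array([.4755,-.208])
for z in np.arange(.145,.25,.01):
    print(round(z,3),axisfit(P,cn,z,z+.01,.0274 if z>.187 else .013+.3*(z+.005-.141),rad=.031,tilt=False))
f0=pickle.load(open("scene0.pkl","rb"));P0=pts(f0)
print("port outer0",axisfit(P0,pr,.03,.09,.040,tilt=False),"cone0",axisfit(P0,np.array([.5586,.081]),.065,.115,.0274,rad=.034,tilt=False), "fun0",axisfit(P0,np.array([.569,.17]),.06,.09,.029,rad=.034,tilt=False))
E
```

```text
port outer (array([ 0.4756, -0.208 ]), 1075, 0.0032) rim (array([ 0.4751, -0.209 ]), 275, 0.0021)
0.145 (array([ 0.4734, -0.2105]), 30, 0.0009)
0.155 (array([ 0.4739, -0.2105]), 38, 0.0008)
0.165 (array([ 0.4735, -0.2104]), 39, 0.001)
0.175 (array([ 0.4737, -0.2105]), 51, 0.0009)
0.185 (array([ 0.4731, -0.2111]), 84, 0.0006)
0.195 (array([ 0.4734, -0.2107]), 101, 0.0006)
0.205 (array([ 0.4733, -0.211 ]), 90, 0.0006)
0.215 (array([ 0.4737, -0.2107]), 94, 0.0008)
0.225 (array([ 0.4832, -0.2093]), 165, 0.0043)
0.235 (array([ 0.4803, -0.2118]), 155, 0.003)
0.245 (array([ 0.4778, -0.2112]), 162, 0.0018)
port outer0 (array([ 0.4757, -0.2081]), 1073, 0.0033) cone0 (array([0.5642, 0.082 ]), 721, 0.0058) fun0 (array([0.5698, 0.1701]), 433, 0.0014)
```

The cone hangs upright, about 2 mm short of the port axis in the same camera. I'll correct that and lower to just above the highest possible seat.

Emit:
{"name": "apply_moves", "arguments": {"moves": [[-1,-0.002,-0.002,0,0],[-1,0,0,0,0],[-1,0,0,0.015,0],[-1,0,0,0.02,0],[-1,0,0,0.02,0],[-1,0,0,0.015,0],[-1,0,0,0.008,0],[-1,0,0,0,0],[-1,0,0,0,0],[-1,0,0,0,0]]}}

```text
t: 11.68
eef_pos: [0.4757, -0.2067, 0.1511]
ee_rot: [-3.14, -0.0, -1.57]
force: [-0.3, -0.8, -0.6]
width: 0.0541
```

```bash
python3 - <<'E'
from h import *
import pickle
s=arm.get_state();print(s["eef_pos"],s["ee_rot"],s["force"],s["moment"],s["width"])
f=eyes.grab_frame("scene"); pickle.dump(f,open("scene5.pkl","wb"));save("scene5.png",f["color"][20:200,160:360],4)
P=pts(f)
for z in np.arange(.105,.15,.01): print(round(z,3),axisfit(P,np.array([.4755,-.209]),z,z+.01,.0274 if z>.107 else .013+.3*(z+.005-.063),rad=.031,tilt=False))
E
```

```text
[ 0.47568628 -0.20666347  0.15114337] [-3.14016829e+00 -4.14072151e-04 -1.57001590e+00] [-0.25872545 -0.84404956 -0.63980707] [ 0.06659483 -0.03382561 -0.0405379 ] 0.05414995630566614
0.105 (array([ 0.4765, -0.2082]), 56, 0.0007)
0.115 (array([ 0.4767, -0.2082]), 77, 0.0005)
0.125 (array([ 0.4768, -0.2082]), 80, 0.0007)
0.135 (array([ 0.4765, -0.2079]), 70, 0.0009)
0.145 (array([ 0.4884, -0.2076]), 114, 0.0045)
```

View pics/scene5.png

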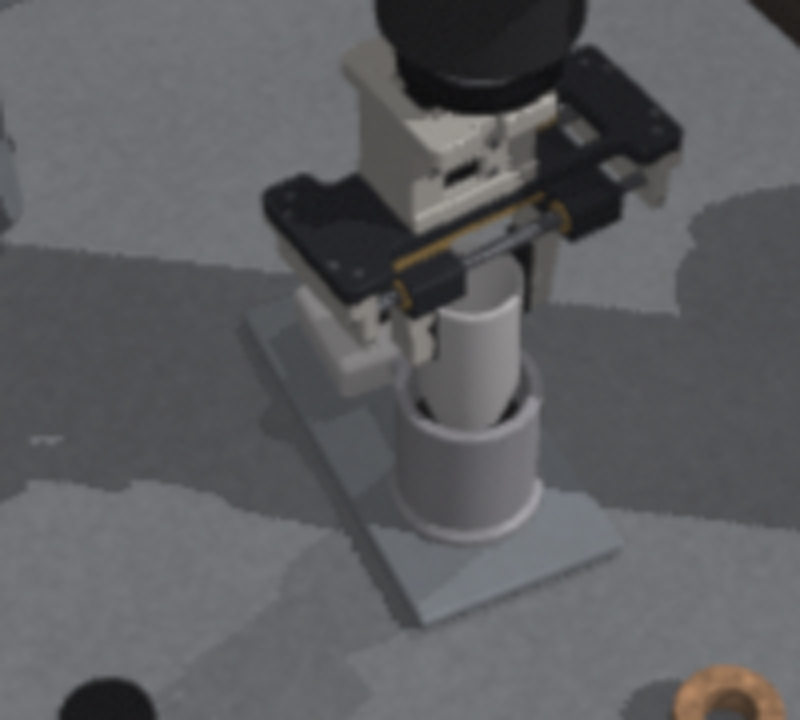

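```bash
python3 - <<'E'
from h import *
import pickle
for n,c in(("top0",(.470,-.2099)),("scene0",(.4753,-.2088)),("scene4",(.4753,-.2088))):
    P=pts(pickle.load(open(n+".pkl","rb")))
    with np.errstate(all='ignore'): r=np.hypot(P[...,0]-c[0],P[...,1]-c[1]); m=(r<.031)&(P[...,2]<.1)
    q=P[m]; print(n,np.histogram(q[:,2],np.arange(.02,.104,.004)))
    rr=r[m]; m2=rr>.026; print(np.histogram(q[m2][:,2],np.arange(.02,.104,.004))[0])
E
```

```text
top0 (array([  0,   0,   0,   0,   0,   5,  34,  33,  32,  34,  51, 132,  69,
         0,   0,   0,   0,   0,   0,   0]), array([0.02 , 0.024, 0.028, 0.032, 0.036, 0.04 , 0.044, 0.048, 0.052,
       0.056, 0.06 , 0.064, 0.068, 0.072, 0.076, 0.08 , 0.084, 0.088,
       0.092, 0.096, 0.1  ]))
[ 0  0  0  0  0  0  0  0  0  0  6 88 51  0  0  0  0  0  0  0]
scene0 (array([ 0,  0,  3,  4,  0,  8, 14, 22, 25, 33, 35, 60, 23,  1,  0,  0,  0,
        0,  1,  1]), array([0.02 , 0.024, 0.028, 0.032, 0.036, 0.04 , 0.044, 0.048, 0.052,
       0.056, 0.06 , 0.064, 0.068, 0.072, 0.076, 0.08 , 0.084, 0.088,
       0.092, 0.096, 0.1  ]))
[ 0  0  3  0  0  0  0  0  0  3 12 38 17  1  0  0  0  0  1  1]
scene4 (array([ 0,  0,  2,  4,  1,  4, 13, 30, 21, 38, 34, 62, 19,  0,  0,  0,  0,
        0,  0,  3]), array([0.02 , 0.024, 0.028, 0.032, 0.036, 0.04 , 0.044, 0.048, 0.052,
       0.056, 0.06 , 0.064, 0.068, 0.072, 0.076, 0.08 , 0.084, 0.088,
       0.092, 0.096, 0.1  ]))
[ 0  0  2  0  0  0  0  0  1  5  4 46 14  0  0  0  0  0  0  3]
```

Emit:
{"name": "apply_moves", "arguments": {"moves": [[-1,0.0005,0.0012,0,0],[-1,0,0,0.001,0],[-1,0,0,0,0]]}}

```text
t: 11.98
eef_pos: [0.4736, -0.2073, 0.1495]
ee_rot: [-3.141, 0.0, -1.571]
force: [-0.9, -0.7, -1.4]
width: 0.054
```

Depth shows the seat top near z 0.067, so I expect contact at TCP z around 0.1145. I'll lower quickly to 0.121, then feel.

Emit:
{"name": "apply_moves", "arguments": {"moves": [[-1,0,0,0.01,0],[-1,0,0,0.01,0],[-1,0,0,0.006,0],[-1,0,0,0.002,0],[-1,0,0,0,0],[-1,0,0,0,0],[-1,0,0,0,0]]}}

```text
t: 12.57
eef_pos: [0.4737, -0.2073, 0.1212]
ee_rot: [-3.142, -0.0, -1.571]
force: [-0.5, -0.0, -1.9]
width: 0.054
```

```bash
python3 - <<'E'
from h import *
import pickle
s=arm.get_state();print(s["eef_pos"],s["force"],s["moment"])
f=eyes.grab_frame("scene"); pickle.dump(f,open("scene6.pkl","wb"));save("scene6.png",f["color"][20:200,160:360],4)
P=pts(f)
for z in np.arange(.105,.12,.005): print(round(z,3),axisfit(P,np.array([.4755,-.209]),z,z+.005,.0274,rad=.031,tilt=False))
print(arm.get_state()["force"])
E
```

```text
[ 0.47372552 -0.2072875   0.12120191] [-0.48242292 -0.04487239 -1.9042308 ] [ 0.06162599 -0.07525264 -0.06246774]
0.105 (array([ 0.4745, -0.2086]), 40, 0.0006)
0.11 (array([ 0.4761, -0.2079]), 38, 0.0013)
0.115 (array([ 0.4769, -0.2077]), 59, 0.0022)
[-0.62536746  0.21146254 -1.36440677]
```

Emit:
{"name": "apply_moves", "arguments": {"moves": [[-1,0,-0.0005,0.002,0],[-1,0,0,0,0],[-1,0,0,0,0]]}}

```text
t: 12.87
eef_pos: [0.4742, -0.2073, 0.1192]
ee_rot: [-3.141, -0.0, -1.571]
force: [0.1, -0.4, -1.7]
width: 0.0541
```

Emit:
{"name": "apply_moves", "arguments": {"moves": [[-1,0,0,0.0015,0],[-1,0,0,0,0],[-1,0,0,0,0]]}}

```text
t: 13.12
eef_pos: [0.474, -0.2075, 0.1177]
ee_rot: [3.141, -0.0, -1.571]
force: [-0.1, -1.6, 0.2]
width: 0.0545
```

Emit:
{"name": "apply_moves", "arguments": {"moves": [[-1,0,0,0.001,0],[-1,0,0,0,0],[-1,0,0,0,0]]}}

```text
t: 13.37
eef_pos: [0.474, -0.2075, 0.1167]
ee_rot: [3.141, -0.0, -1.571]
force: [-2.2, -1.5, 1.9]
width: 0.054
```

Contact felt: Fz went from -1.7 to +1.9 N, with a slight lateral push towards -x and -y. I'll ease sideways.

Emit:
{"name": "apply_moves", "arguments": {"moves": [[-1,0.0005,0.0006,0,0],[-1,0,0,0,0],[-1,0,0,0,0],[-1,0,0,0,0]]}}

```text
t: 13.7
eef_pos: [0.4736, -0.2077, 0.1166]
ee_rot: [-3.141, 0.0, -1.571]
force: [-0.5, -1.5, 0.7]
width: 0.0543
```

```bash
python3 - <<'E'
from h import *
import pickle
s=arm.get_state();print(s["eef_pos"],s["force"],s["moment"])
f=eyes.grab_frame("scene"); P=pts(f)
for z in np.arange(.105,.116,.005): print(round(z,3),axisfit(P,np.array([.4755,-.209]),z,z+.005,.0274,rad=.031,tilt=False))
with np.errstate(all='ignore'): m=(np.hypot(P[...,0]-.475,P[...,1]+.209)<.032)&(P[...,2]>.13)&(P[...,2]<.16)
print(np.histogram(P[m][:,2],np.arange(.13,.16,.002)))
E
```

```text
[ 0.47362518 -0.20771401  0.11657176] [-0.48950208 -1.47059479  0.74392309] [-0.49196445  0.01489366 -0.02918328]
0.105 (array([ 0.4754, -0.2087]), 41, 0.0009)
0.11 (array([ 0.4874, -0.2064]), 48, 0.0044)
0.115 (array([ 0.4827, -0.2103]), 55, 0.0038)
(array([33, 19, 30, 17, 26, 24, 23, 44, 34, 10,  1,  4,  2,  3]), array([0.13 , 0.132, 0.134, 0.136, 0.138, 0.14 , 0.142, 0.144, 0.146,
       0.148, 0.15 , 0.152, 0.154, 0.156, 0.158]))
```

Emit:
{"name": "apply_moves", "arguments": {"moves": [[-1,0.0007,0,0,0],[-1,0,0,0,0],[-1,0,0,0,0],[-1,0,0,0,0]]}}

```text
t: 14.08
eef_pos: [0.4734, -0.2083, 0.1164]
ee_rot: [3.141, 0.0, -1.571]
force: [-0.1, 0.4, -0.6]
width: 0.0544
```

Emit:
{"name": "apply_moves", "arguments": {"moves": [[-1,0,0,0.0007,0],[-1,0,0,0,0],[-1,0,0,0,0],[-1,0,0,0,0]]}}

```text
t: 14.42
eef_pos: [0.4735, -0.2085, 0.1159]
ee_rot: [3.141, 0.0, -1.571]
force: [0.5, 0.4, -1.2]
width: 0.0542
```

```bash
python3 - <<'E'
from h import *
s=arm.get_state();print(s["eef_pos"],s["force"],s["moment"])
E
```

```text
[ 0.47347489 -0.2084548   0.11586022] [ 0.45288706  0.39402826 -1.22565395] [ 0.08195476 -0.01001885 -0.03676121]
```

It's free again, so the centring is better. I'll go on feeling downwards.

Emit:
{"name": "apply_moves", "arguments": {"moves": [[-1,0,0,0.0008,0],[-1,0,0,0,0],[-1,0,0,0,0],[-1,0,0,0,0]]}}

```text
t: 14.75
eef_pos: [0.4734, -0.2085, 0.1151]
ee_rot: [3.142, -0.0, -1.571]
force: [1.3, -0.2, -2.1]
width: 0.0544
```

Emit:
{"name": "apply_moves", "arguments": {"moves": [[-1,0,0,0.0008,0],[-1,0,0,0,0],[-1,0,0,0,0],[-1,0,0,0,0]]}}

```text
t: 15.08
eef_pos: [0.4734, -0.2085, 0.1143]
ee_rot: [3.141, -0.0, -1.571]
force: [-1.4, -0.6, -0.7]
width: 0.0541
```

```bash
python3 - <<'E'
from h import *
s=arm.get_state();print(s["eef_pos"],s["force"],s["moment"])
E
```

```text
[ 0.47342707 -0.20851718  0.11430587] [-1.35815975 -0.60296557 -0.7325268 ] [-0.17032929  0.16541787 -0.01654133]
```

Emit:
{"name": "apply_moves", "arguments": {"moves": [[-1,0,0,0.0006,0],[-1,0,0,0,0],[-1,0,0,0,0],[-1,0,0,0,0]]}}

```text
t: 15.42
eef_pos: [0.4734, -0.2085, 0.1138]
ee_rot: [3.141, -0.0, -1.571]
force: [-1.6, -1.3, 0.7]
width: 0.054
```

```bash
python3 - <<'E'
from h import *
s=arm.get_state();print(s["eef_pos"],s["force"],s["moment"])
E
```

```text
[ 0.4734181  -0.20853524  0.11375914] [-1.62231662 -1.25663805  0.69960456] [-0.36533073  0.45818867 -0.02174753]
```

Emit:
{"name": "apply_moves", "arguments": {"moves": [[-1,0,0,0.0006,0],[-1,0,0,0,0],[-1,0,0,0,0],[-1,0,0,0,0]]}}

```text
t: 15.75
eef_pos: [0.4734, -0.2086, 0.1132]
ee_rot: [3.141, -0.0, -1.571]
force: [-2.3, -0.4, 1.8]
width: 0.0542
```

```bash
python3 - <<'E'
from h import *
s=arm.get_state();print(s["eef_pos"],s["force"],s["moment"])
E
```

```text
[ 0.47338868 -0.20856161  0.11318743] [-2.28360208 -0.37714996  1.78888655] [-0.49325288  0.73570214  0.0902151 ]
```

Emit:
{"name": "apply_moves", "arguments": {"moves": [[-1,0.0004,0.0006,0,0],[-1,0,0,0,0],[-1,0,0,0,0],[-1,0,0,0,0]]}}

```text
t: 16.08
eef_pos: [0.4733, -0.2088, 0.1132]
ee_rot: [-3.141, 0.0, -1.571]
force: [0.7, -1.0, 1.9]
width: 0.0543
```

```bash
python3 - <<'E'
from h import *
s=arm.get_state();print(s["eef_pos"],s["force"],s["moment"])
E
```

```text
[ 0.47327907 -0.20883012  0.11323469] [ 0.66558208 -1.02597582  1.86827074] [-0.02217148 -0.01936708  0.05874556]
```

Emit:
{"name": "apply_moves", "arguments": {"moves": [[-1,0,0,0.0006,0],[-1,0,0,0,0],[-1,0,0,0,0],[-1,0,0,0,0]]}}

```text
t: 16.42
eef_pos: [0.4733, -0.2089, 0.1127]
ee_rot: [-3.141, -0.0, -1.571]
force: [0.4, 0.2, 3.5]
width: 0.0541
```

```bash
python3 - <<'E'
from h import *
s=arm.get_state();print(s["eef_pos"],s["force"],s["moment"])
E
```

```text
[ 0.47328238 -0.2088768   0.11272406] [0.4006934  0.16955209 3.48656583] [ 0.15767716 -0.16854407 -0.03397597]
```

Seated and centred: Fz is +3.5 N with near-zero lateral force and moments. I'll back off the excess push and release.

Emit:
{"name": "apply_moves", "arguments": {"moves": [[-1,0,0,-0.0007,0],[-1,0,0,0,0],[-1,0,0,0,0],[0.7,0,0,0,0],[0.7,0,0,0,0],[0.7,0,0,0,0],[0.7,0,0,0,0],[0.7,0,0,0,0]]}}

```text
t: 17.08
eef_pos: [0.4726, -0.2088, 0.113]
ee_rot: [3.141, 0.0, -1.571]
force: [0.0, -0.0, -0.5]
width: 0.0738
```

Emit:
{"name": "apply_moves", "arguments": {"moves": [[0.7,0,0,-0.005,0],[0.7,0,0,-0.015,0],[0.7,0,0,-0.03,0],[0.7,0,0,-0.04,0],[0.7,0,0,-0.03,0],[0.7,0,0,0,0]]}}

```text
t: 17.58
eef_pos: [0.476, -0.2099, 0.2405]
ee_rot: [-3.131, -0.003, -1.57]
force: [1.5, -0.4, -0.5]
width: 0.0742
```

```bash
python3 - <<'E'
from h import *
import pickle
s=arm.get_state();print(s["eef_pos"],s["force"],s["moment"],s["width"])
f=eyes.grab_frame("scene"); pickle.dump(f,open("scene7.pkl","wb"));save("scene7.png",f["color"][20:200,160:360],4);P=pts(f)
for z in np.arange(.105,.145,.01): print(round(z,3),axisfit(P,np.array([.4755,-.209]),z,z+.01,.0274,rad=.031,tilt=False))
with np.errstate(all='ignore'): m=(np.hypot(P[...,0]-.475,P[...,1]+.209)<.032)&(P[...,2]>.11)&(P[...,2]<.16)
print(np.histogram(P[m][:,2],np.arange(.13,.16,.002)))
print("rim",ring(P,np.array([.475,-.209]),.142,.152,.0259,.032))
E
```

```text
[ 0.47602081 -0.20990694  0.24049418] [ 1.49432194 -0.43139037 -0.51348813] [ 0.07456612 -0.29468024 -0.00043134] 0.07420301207232095
0.105 (array([ 0.4752, -0.2086]), 123, 0.0023)
0.115 (array([ 0.482 , -0.2066]), 151, 0.0043)
0.125 (array([ 0.4765, -0.2048]), 178, 0.0034)
0.135 (array([ 0.4758, -0.2086]), 240, 0.0022)
(array([35, 39, 28, 44, 40, 47, 66, 37,  1,  0,  0,  0,  0,  0]), array([0.13 , 0.132, 0.134, 0.136, 0.138, 0.14 , 0.142, 0.144, 0.146,
       0.148, 0.15 , 0.152, 0.154, 0.156, 0.158]))
rim (array([ 0.4751, -0.2089]), 104, 0.0008)
```

View pics/scene7.png

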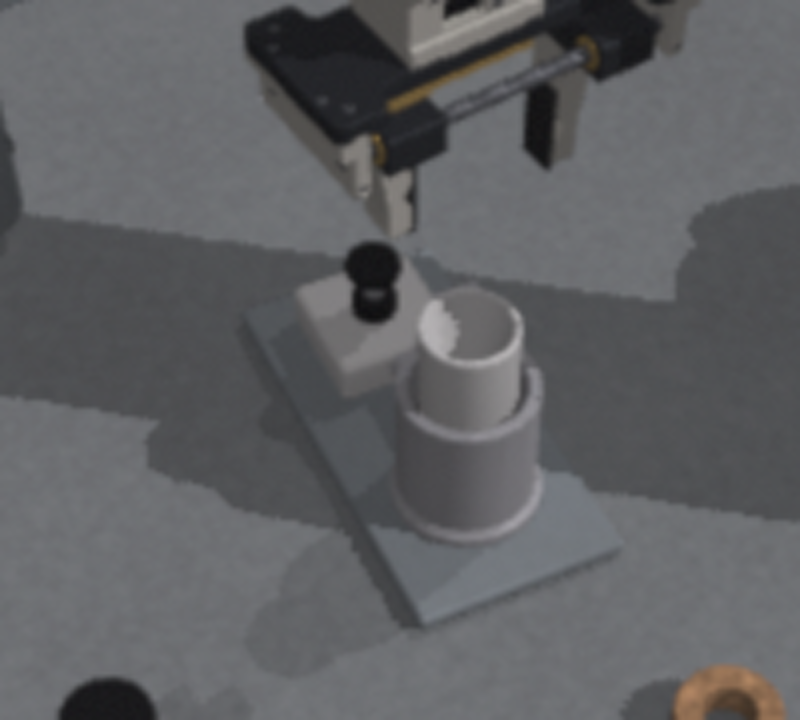

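The cone is seated upright and coaxial: rim (0.4751,-0.2089) against port rim (0.4751,-0.209), top at z≈0.1445. Next is the funnel.

Emit:
{"name": "apply_moves", "arguments": {"moves": [[1,-0.02,-0.005,0,0],[1,-0.036,-0.009,0,0],[1,-0.036,-0.009,0,0],[1,-0.036,-0.009,0,0],[1,-0.036,-0.009,0,0],[1,-0.036,-0.009,0,0],[1,-0.036,-0.009,0,0],[1,-0.036,-0.009,0,0],[1,-0.036,-0.009,0,0],[1,-0.036,-0.009,0,0],[1,-0.025,-0.006,0,0],[1,-0.01,-0.002,0,0]]}}

```text
t: 18.63
eef_pos: [0.5671, 0.1732, 0.232]
ee_rot: [3.14, -0.001, -1.569]
force: [0.7, 0.3, -0.2]
width: 0.0874
```

Emit:
{"name": "apply_moves", "arguments": {"moves": [[1,0,0,0,0],[1,0,0,0,0],[1,0,0,0,0]]}}

```text
t: 18.88
eef_pos: [0.5664, 0.1693, 0.2328]
ee_rot: [3.141, -0.0, -1.571]
force: [0.1, -0.7, 1.0]
width: 0.0876
```

Emit:
{"name": "apply_moves", "arguments": {"moves": [[1,-0.0005,-0.0009,0.02,0],[1,0,0,0.035,0],[1,0,0,0.035,0],[1,0,0,0.025,0],[1,0,0,0.02,0],[1,0,0,0.02,0],[1,0,0,0.01,0],[1,0,0,0.0035,0],[1,0,0,0,0],[1,0,0,0,0],[1,0,0,0,0]], "newtons": 12}}

```text
t: 19.8
eef_pos: [0.5686, 0.1709, 0.0661]
ee_rot: [-3.14, 0.001, -1.571]
force: [-0.5, 0.4, -0.3]
width: 0.0874
```

Emit:
{"name": "apply_moves", "arguments": {"moves": [[-1,0,0,0,0],[-1,0,0,0,0],[-1,0,0,0,0],[-1,0,0,0,0],[-1,0,0,0,0],[-1,0,0,0,0],[-1,0,0,0,0]]}}

```text
t: 20.38
eef_pos: [0.5678, 0.1707, 0.0648]
ee_rot: [3.142, -0.0, -1.571]
force: [-1.2, 0.3, 2.1]
width: 0.058
```

```bash
python3 - <<'E'
from h import *
s=arm.get_state();print(s["eef_pos"],s["force"],s["moment"],s["width"])
f=eyes.grab_frame("scene"); save("scene8.png",f["color"][170:360,260:450],3.5)
E
```

```text
[0.56776114 0.17065834 0.06480184] [-1.19576335  0.3494979   2.05140121] [ 0.22460902  0.27568257 -0.00721093] 0.0580071499457213
```

View pics/scene8.png

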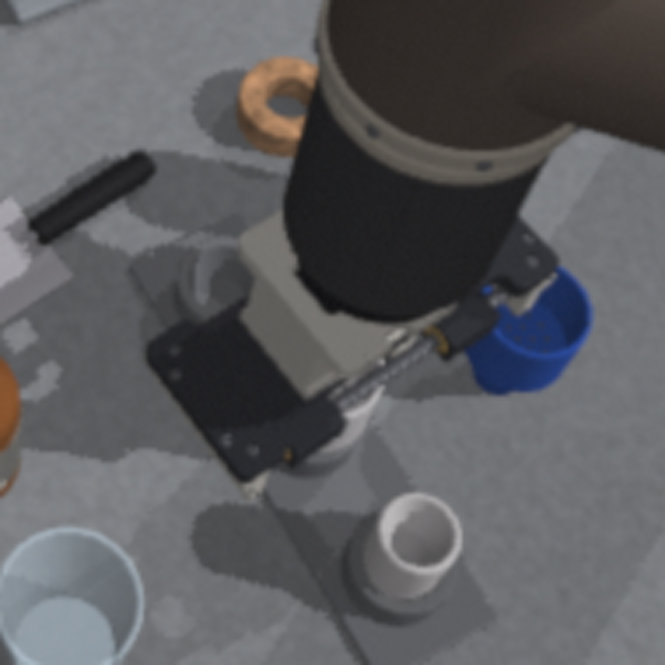

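Gripped at width 0.058. The TCP sits about 1 mm to +y of the funnel axis, which I'll allow for. Lift and carry.

Emit:
{"name": "apply_moves", "arguments": {"moves": [[-1,0,0,0,0],[-1,0,0,-0.01,0],[-1,0,0,-0.02,0],[-1,0,0,-0.03,0],[-1,0,0,-0.035,0],[-1,0,0,-0.035,0],[-1,0,0,-0.025,0],[-1,0,0,-0.012,0],[-1,0,0,0,0]], "newtons": 20}}

```text
t: 21.18
eef_pos: [0.5692, 0.1712, 0.236]
ee_rot: [-3.136, 0.003, -1.571]
force: [-0.1, 0.1, -1.3]
width: 0.0578
```

Emit:
{"name": "apply_moves", "arguments": {"moves": [[-1,0.015,0.004,0,0],[-1,0.03,0.008,0,0],[-1,0.036,0.009,0,0],[-1,0.036,0.009,0,0],[-1,0.036,0.009,0,0],[-1,0.036,0.009,0,0],[-1,0.036,0.009,0,0],[-1,0.036,0.009,0,0],[-1,0.036,0.009,0,0],[-1,0.036,0.009,0,0],[-1,0.025,0.0065,0,0],[-1,0.0145,0.0035,0,0]]}}

```text
t: 22.18
eef_pos: [0.4713, -0.2044, 0.2302]
ee_rot: [3.139, 0.0, -1.573]
force: [0.3, -0.5, -2.1]
width: 0.0577
```

Emit:
{"name": "apply_moves", "arguments": {"moves": [[-1,0.006,0.001,0,0],[-1,0,0,0,0],[-1,0,0,0,0],[-1,0,0,0,0]]}}

```text
t: 22.52
eef_pos: [0.4727, -0.2072, 0.2312]
ee_rot: [3.141, 0.0, -1.57]
force: [0.5, 0.3, -1.8]
width: 0.058
```

```bash
python3 - <<'E'
from h import *
import pickle
s=arm.get_state();print(s["eef_pos"],s["ee_rot"],s["force"],s["moment"],s["width"])
f=eyes.grab_frame("scene"); pickle.dump(f,open("scene9.pkl","wb"));save("scene9.png",f["color"][20:200,160:360],4);P=pts(f)
c=np.array([.475,-.2085]);z0=s["eef_pos"][2]-.0588
for h in np.arange(.005,.06,.007): print(round(h,3),axisfit(P,c,z0+h,z0+h+.007,.029 if h>.042 else .013+.3*(h+.0035),rad=.032,tilt=False))
print("cone rim",ring(P,c,.1425,.152,.0259,.032))
E
```

```text
[ 0.47271288 -0.20717034  0.23120658] [ 3.14084592e+00  3.38167925e-04 -1.57037499e+00] [ 0.48607824  0.27980557 -1.82977907] [ 0.1143171  -0.08308543  0.03271689] 0.05799046722659852
0.005 (array([ 0.4735, -0.2084]), 20, 0.0006)
0.012 (array([ 0.4736, -0.2083]), 26, 0.0008)
0.019 (array([ 0.4735, -0.208 ]), 29, 0.0009)
0.026 (array([ 0.4733, -0.2083]), 32, 0.0006)
0.033 (array([ 0.4738, -0.2087]), 19, 0.0005)
0.04 (array([ 0.4751, -0.2061]), 52, 0.0008)
0.047 (array([ 0.4751, -0.2075]), 130, 0.0017)
0.054 (array([ 0.4758, -0.2085]), 98, 0.0011)
cone rim (array([ 0.475 , -0.2092]), 70, 0.0008)
```

View pics/scene9.png

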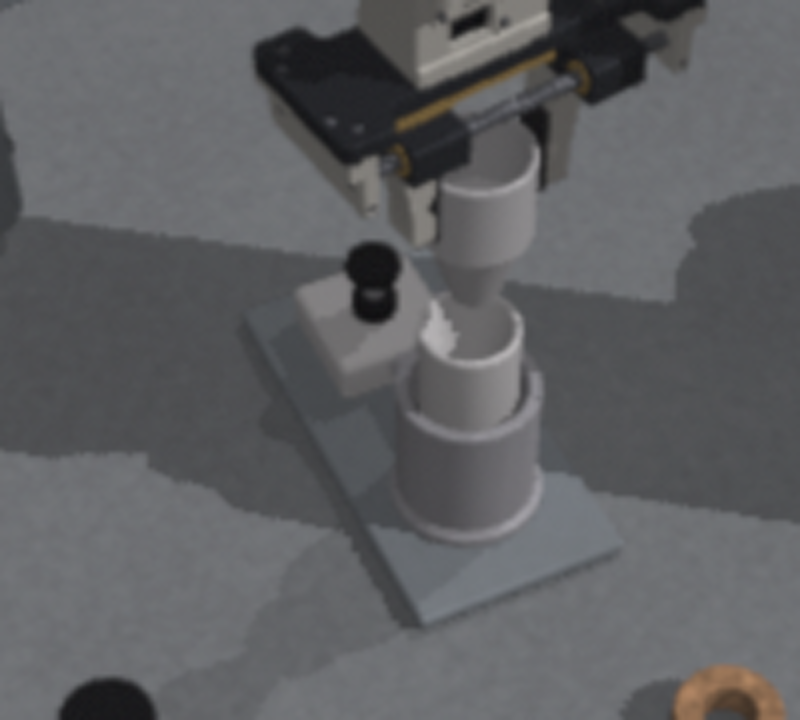

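The funnel hangs upright, its foot within about 1.5 mm of the cone axis. I'll correct and lower to about 8 mm above the expected contact.

Emit:
{"name": "apply_moves", "arguments": {"moves": [[-1,0.0007,-0.0009,0,0],[-1,0,0,0.012,0],[-1,0,0,0.015,0],[-1,0,0,0.015,0],[-1,0,0,0.01,0],[-1,0,0,0.005,0],[-1,0,0,0.001,0],[-1,0,0,0,0],[-1,0,0,0,0]]}}

```text
t: 23.32
eef_pos: [0.4743, -0.2086, 0.1744]
ee_rot: [-3.141, -0.0, -1.57]
force: [0.2, 0.4, -0.7]
width: 0.0576
```

```bash
python3 - <<'E'
from h import *
s=arm.get_state();print(s["eef_pos"],s["ee_rot"],s["force"],s["moment"],s["width"])
E
```

```text
[ 0.47426377 -0.20857378  0.17442367] [-3.14057709e+00 -2.98329562e-04 -1.57041144e+00] [ 0.1994523   0.36764544 -0.65444698] [ 0.06396218 -0.00864387  0.0187555 ] 0.057623477314574935
```

Emit:
{"name": "apply_moves", "arguments": {"moves": [[-1,-0.0006,0.0004,0.003,0],[-1,0,0,0,0],[-1,0,0,0,0],[-1,0,0,0,0]]}}

```text
t: 23.65
eef_pos: [0.4734, -0.208, 0.1709]
ee_rot: [-3.141, -0.0, -1.571]
force: [0.3, -0.1, -1.9]
width: 0.0576
```

Emit:
{"name": "apply_moves", "arguments": {"moves": [[-1,0,0,0.002,0],[-1,0,0,0,0],[-1,0,0,0,0]]}}

```text
t: 23.9
eef_pos: [0.4732, -0.208, 0.1686]
ee_rot: [3.141, 0.0, -1.571]
force: [0.1, -0.1, -2.2]
width: 0.0577
```

```bash
cat > st.py <<'E'
from h import *
s=arm.get_state();print(np.round(s["eef_pos"],4),np.round(s["force"],2),np.round(s["moment"],3))
E
python3 st.py
```

```text
[ 0.4732 -0.208   0.1686] [ 0.09 -0.1  -2.24] [ 0.102 -0.073  0.016]
```

Emit:
{"name": "apply_moves", "arguments": {"moves": [[-1,0,0,0.001,0],[-1,0,0,0,0],[-1,0,0,0,0]]}}

```text
t: 24.15
eef_pos: [0.4733, -0.208, 0.1676]
ee_rot: [3.141, 0.0, -1.571]
force: [-0.2, -0.4, -1.3]
width: 0.0575
```

```bash
python3 st.py
```

```text
[ 0.4733 -0.208   0.1676] [-0.24 -0.36 -1.25] [ 0.088 -0.015  0.046]
```

Still free at 0.1676, so I'll continue in smaller steps.

Emit:
{"name": "apply_moves", "arguments": {"moves": [[-1,0,0,0.0008,0],[-1,0,0,0,0],[-1,0,0,0,0]]}}

```text
t: 24.4
eef_pos: [0.4734, -0.208, 0.1669]
ee_rot: [-3.141, -0.0, -1.571]
force: [0.1, -0.3, -1.5]
width: 0.0578
```

```bash
python3 st.py
```

```text
[ 0.4734 -0.208   0.1669] [ 0.07 -0.29 -1.5 ] [ 0.001 -0.081 -0.017]
```

Emit:
{"name": "apply_moves", "arguments": {"moves": [[-1,0,0,0.0007,0],[-1,0,0,0,0],[-1,0,0,0,0]]}}

```text
t: 24.65
eef_pos: [0.4734, -0.208, 0.1663]
ee_rot: [-3.141, -0.0, -1.571]
force: [0.3, -1.1, -1.4]
width: 0.0578
```

```bash
python3 st.py
```

```text
[ 0.4734 -0.208   0.1663] [ 0.28 -1.07 -1.35] [-0.052 -0.151 -0.039]
```

Emit:
{"name": "apply_moves", "arguments": {"moves": [[-1,0,0,0.0006,0],[-1,0,0,0,0],[-1,0,0,0,0]]}}

```text
t: 24.9
eef_pos: [0.4733, -0.208, 0.1656]
ee_rot: [-3.141, -0.0, -1.571]
force: [0.5, -0.4, -1.7]
width: 0.0578
```

```bash
python3 st.py
```

```text
[ 0.4733 -0.208   0.1656] [ 0.49 -0.38 -1.66] [-0.168 -0.171 -0.05 ]
```

Emit:
{"name": "apply_moves", "arguments": {"moves": [[-1,0.0003,-0.0002,0.0006,0],[-1,0,0,0,0],[-1,0,0,0,0]]}}

```text
t: 25.15
eef_pos: [0.4735, -0.2083, 0.1649]
ee_rot: [3.141, 0.0, -1.571]
force: [-0.3, -1.0, -1.7]
width: 0.0575
```

```bash
python3 st.py
```

```text
[ 0.4735 -0.2083  0.1649] [-0.29 -1.   -1.7 ] [-0.065 -0.145 -0.032]
```

Emit:
{"name": "apply_moves", "arguments": {"moves": [[-1,0,0,0.0005,0],[-1,0,0,0,0],[-1,0,0,0,0]]}}

```text
t: 25.4
eef_pos: [0.4735, -0.2083, 0.1646]
ee_rot: [-3.142, -0.0, -1.571]
force: [-0.2, -0.2, -1.2]
width: 0.0577
```

```bash
python3 st.py
```

```text
[ 0.4735 -0.2083  0.1646] [-0.17 -0.17 -1.24] [-0.14  -0.075  0.026]
```

Emit:
{"name": "apply_moves", "arguments": {"moves": [[-1,0.0001,0,0.0006,0],[-1,0,0,0,0],[-1,0,0,0,0]]}}

```text
t: 25.65
eef_pos: [0.4736, -0.2084, 0.1641]
ee_rot: [-3.141, -0.0, -1.571]
force: [-0.5, 0.0, 0.2]
width: 0.058
```

```bash
python3 st.py
```

```text
[ 0.4736 -0.2084  0.1641] [-0.52  0.05  0.2 ] [-0.044  0.097  0.001]
```

Emit:
{"name": "apply_moves", "arguments": {"moves": [[-1,0,0,0.0005,0],[-1,0,0,0,0],[-1,0,0,0,0]]}}

```text
t: 25.9
eef_pos: [0.4736, -0.2084, 0.1636]
ee_rot: [-3.141, -0.0, -1.571]
force: [-1.9, -1.6, 2.1]
width: 0.058
```

```bash
python3 st.py
```

```text
[ 0.4736 -0.2084  0.1636] [-1.95 -1.65  2.08] [-0.021  0.174  0.002]
```

Contact is clear (about 3.7 N support) near the predicted height. I'll ease the lateral force, back off slightly, then release.

Emit:
{"name": "apply_moves", "arguments": {"moves": [[-1,0.0002,0.0002,0,0],[-1,0,0,0,0],[-1,0,0,0,0]]}}

```text
t: 26.15
eef_pos: [0.4735, -0.2086, 0.1636]
ee_rot: [-3.141, -0.0, -1.571]
force: [0.3, -0.1, 1.9]
width: 0.0576
```

```bash
python3 st.py
```

```text
[ 0.4735 -0.2086  0.1636] [ 0.34 -0.11  1.87] [ 0.072 -0.11  -0.048]
```

Emit:
{"name": "apply_moves", "arguments": {"moves": [[-1,0,0,-0.0004,0],[-1,0,0,0,0],[-1,0,0,0,0]]}}

```text
t: 26.4
eef_pos: [0.4735, -0.2086, 0.1638]
ee_rot: [-3.141, -0.0, -1.571]
force: [1.3, -0.6, 1.9]
width: 0.0583
```

```bash
python3 st.py
```

```text
[ 0.4735 -0.2086  0.1638] [ 1.31 -0.58  1.9 ] [ 0.001 -0.394 -0.005]
```

Emit:
{"name": "apply_moves", "arguments": {"moves": [[0.8,0,0,0,0],[0.8,0,0,0,0],[0.8,0,0,0,0],[0.8,0,0,0,0],[0.8,0,0,0,0],[0.8,0,0,0,0],[0.8,0,0,0,0]]}}

```text
t: 26.98
eef_pos: [0.4732, -0.2086, 0.1637]
ee_rot: [3.141, 0.0, -1.571]
force: [0.5, 0.4, 0.4]
width: 0.079
```

Emit:
{"name": "apply_moves", "arguments": {"moves": [[0.8,0,0,-0.005,0],[0.8,0,0,-0.015,0],[0.8,0,0,-0.03,0],[0.8,0,0,-0.04,0],[0.8,0,0,-0.04,0],[0.8,-0.04,0,0,0],[0.8,-0.04,0,0,0],[0.8,-0.04,0,0,0],[0.8,-0.04,0,0,0],[0.8,-0.04,0,0,0],[0.8,-0.04,0,0,0],[0.8,0,0,0,0]]}}

```text
t: 27.98
eef_pos: [0.4734, 0.0366, 0.2944]
ee_rot: [-3.14, 0.001, -1.566]
force: [-0.7, -0.3, 0.4]
width: 0.0789
```

```bash
python3 st.py; python3 - <<'E'
from h import *
import pickle
f=eyes.grab_frame("scene"); save("sceneA.png",f["color"]);save("sceneB.png",f["color"][20:200,160:360],4);P=pts(f);pickle.dump(f,open("sceneA.pkl","wb"))
c=np.array([.475,-.209])
with np.errstate(all='ignore'): m=(np.hypot(P[...,0]-.475,P[...,1]+.209)<.034)&(P[...,2]>.14)&(P[...,2]<.22)
print(np.histogram(P[m][:,2],np.arange(.14,.21,.002)))
print("fun rim",ring(P,c,.19,.2,.0275,.034))
f=eyes.grab_frame("top"); save("topA.png",f["color"])
P=pts(f);print("fun rim top",ring(P,np.array([.47,-.21]),.19,.2,.0275,.034))
E
```

```text
[0.4734 0.0366 0.2944] [-0.74 -0.3   0.36] [-0.042 -0.095  0.034]
(array([29, 14,  8,  0, 15, 30, 45, 41, 34, 35, 31, 37, 31, 33, 40, 32, 34,
       49, 31, 39, 40, 39, 37, 42, 35, 37, 62, 56,  5,  0,  0,  0,  0,  0]), array([0.14 , 0.142, 0.144, 0.146, 0.148, 0.15 , 0.152, 0.154, 0.156,
       0.158, 0.16 , 0.162, 0.164, 0.166, 0.168, 0.17 , 0.172, 0.174,
       0.176, 0.178, 0.18 , 0.182, 0.184, 0.186, 0.188, 0.19 , 0.192,
       0.194, 0.196, 0.198, 0.2  , 0.202, 0.204, 0.206, 0.208]))
fun rim (array([ 0.4753, -0.2088]), 160, 0.0009)
fun rim top (array([ 0.4707, -0.2096]), 153, 0.0007)
```

View pics/sceneB.png

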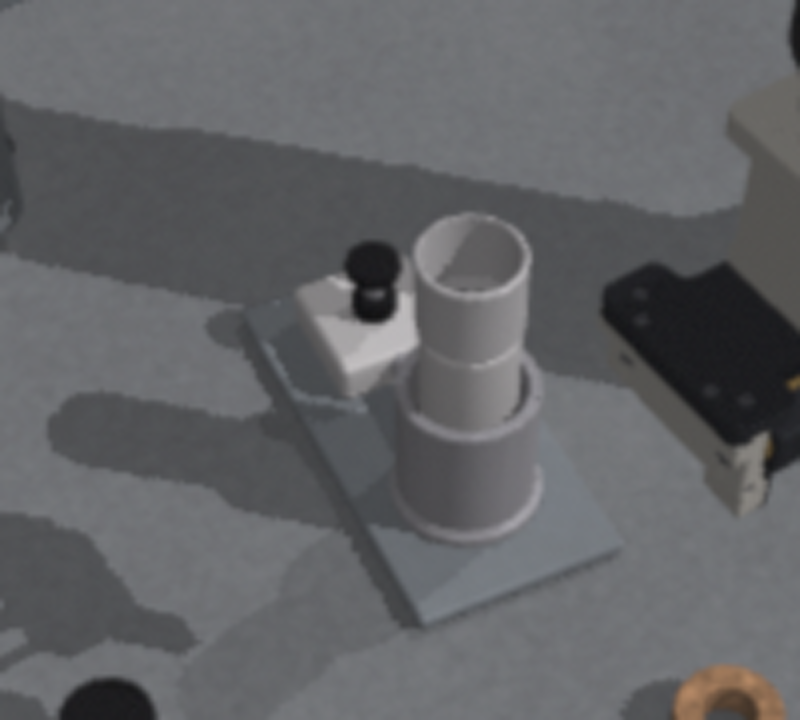

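View pics/sceneA.png

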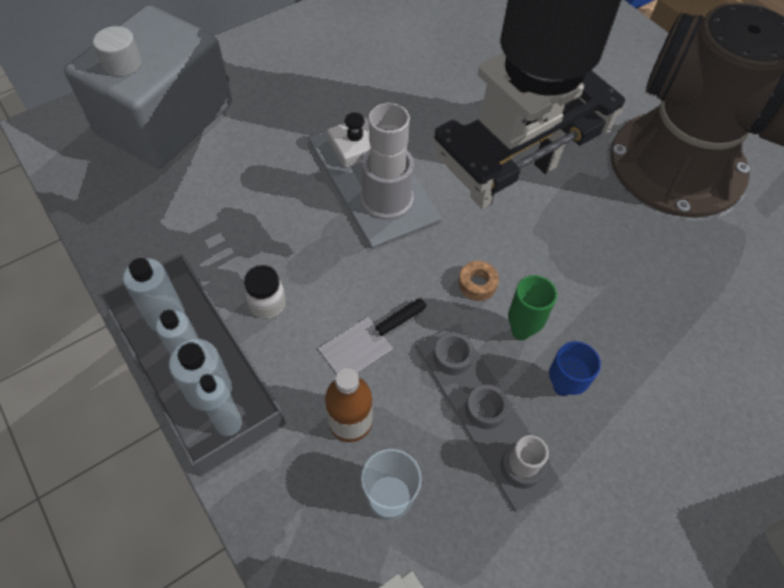

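The funnel stands upright and coaxial in the cone: rim (0.4753,-0.2088), top at z≈0.195 where about 0.196 was expected. The plunger is up, the spare cone is in the rack and the bystanders are unmoved. Handing in.

```bash
python3 -c "
from station import job
print(job.job_done())"
```

```text
the job is handed in; nothing more can be done
None
```

The job is handed in at about 28 s of the 72 s allowed, and my last checks show everything where it should be.

- **Vent:** I pressed the plunger to its stop. The TCP came to rest at z 0.068, and the force jumped to about 30 N there. After I let go, a picture showed its top back at 0.080.
- **Larger cone:** I lowered it by feel. It caught the side of the seat twice, at up to about 3.5 N, and I eased it sideways each time until it rested centred. I pushed with about 3.5 N net before backing off and releasing. Its rim lies within 0.2 mm of the port axis in the same camera, and its top is at about 0.1445.
- **Funnel:** I lowered it by feel to about 2 N net and released it. It stands upright, rim on the port axis to a fraction of a millimetre. Its top is at about 0.195, against an expected 0.196.
- **Everything else:** The smaller cone is still in the rack, and the look-alikes and bystanders look unmoved. The gripper was well clear when I handed in.

**Disagreements:** The two cameras differ by about 5 mm in x. I placed the parts by comparing positions within the scene camera and by contact forces. I could not read the seat joint directly, so its small deflection (about 1.3 mm at most) is inferred from the forces.

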